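# Right the fallen tin and put it back in its row

### The job

The square steel tin has fallen over on the worktop. Stand it upright on its foot again, setting it down gently, and put it back in the empty place of the row under the low shelf: in the middle of that place, with one side flat against the rail at the back. Let go of it, and leave the other things standing and lying where they are.

Things in the scene. Friction and masses are not known exactly. Their poses are not given: they have to be found in the camera images.
- tin_mid (a point): Fallen square steel tin, 125 mm long, 0.28 to 0.52 kg: body 60 x 60 x 105 mm, then a round cap, diameter 38 mm, 20 mm tall. Sliding it takes 2 to 6 N. Point on its axis, 62.5 mm from the foot. z runs from foot to cap, x and y square to the flat sides. It starts lying on a flat side in front of the shelf, roughly along y: foot to the left (+y), cap to the right, the foot up to 30 degrees nearer the shelf.
- place: The empty one of the row's three places (140 mm apart), marked by a paper-thin cork sheet 70 x 80 mm (no step). Origin on the worktop where the middle of the tin's foot is when it stands in mid-place with a side flat against the back rail (rail face 30 mm beyond the origin along +x). x points at the rail, away from the robot; y along the rail; z up.
- shelf: Fixed bridge shelf. Origin on the worktop, mid-row; axes as the place. Board: y -250 to 250, x -75 to +60 mm, underside at 240, top at 258 mm, with stock up to 45 mm tall on it. Legs 14 mm square at x -60 and +45, y -240 and +240 mm. Rigid wooden back rail: face at x = +30 mm, 12 mm thick, 45 mm high. Open in front, behind and at the sides.
- jar: Bystander: upright round glass jar with a steel cap, diameter 54 mm, 120 mm tall, in the row under the shelf. Origin at the centre of its underside.
- can: Bystander: upright round can, diameter 56 mm, 105 mm tall, in the row under the shelf. Origin at the centre of its underside.
- mug: Bystander: white mug, diameter 80 mm, 90 mm tall, to the left. Origin at the centre of its underside.
- carafe: Bystander: glass coffee carafe with black dripper on top, 116 mm wide, 165 mm tall, to the left of the shelf. Origin at the centre of its underside.
- kettle: Bystander: steel kettle with a black bow handle, 180 mm wide, 198 mm tall, to the right of the shelf. Origin at the centre of its underside.
- spoon: Bystander: steel spoon 170 mm long lying flat on the worktop to the right. Origin near its middle, at its underside.
Things that resemble listed ones, but are neither listed nor needed, are in the scene too. Leave any blue or red look-alike of the part that bears tin_mid alone.

How it is judged:
By the outcome, as a careful person would: the job done as asked, in the order asked, and still so for the second after the job is handed in, with the robot touching nothing.
It also fails if it takes over 59 s, if anything falls off the work surface, if the arm or the gripper's body presses on something with over 40 N, if the wrist force passes 120 N, or if a joint passes its speed limit or range.

### The arm

A 6-joint arm with a two-finger parallel gripper is mounted at the origin on the work surface. World frame = base frame: x ahead of the robot, y to its left, z up, the work surface at z = 0. Lengths are in m, angles in rad, forces in N, time in s.
With the tool pointing down it reaches from about 0.25 to 0.775 m from the base axis. Payload 4 kg.
Tool frame: the origin (TCP) lies at the very end of the fingers, on their centre line; the grasp point (between the pads) lies 19 mm behind it; z points along the fingers, y is the line along which they close (so a half turn about z gives the same grasp; the last joint's range is limited). The gripper opens to 94 mm and grips with 3 to 60 N. Pads are 16 mm wide; open, the fingers measure 119 mm over their backs; the gripper's body (75 mm by 177 mm) begins 78 mm behind the grasp point.
Start: joints at [1.094, 0.087, 1.371, -0, 1.684, -0.103], TCP at [0.201, 0.512, 0.206] pointing down, gripper open.
Joint ranges: [-3.1, 3.1], [-0.76, 2.03], [0.27, 2.55], [-1.08, 4.22], [0.17, 2.65], [-2.57, 2.57]. Speed limits (rad/s): [2.79, 2.79, 3.14, 3.14, 3.14, 3.14].

### API

Orientations are given as [roll, pitch, yaw] about the fixed x, y, z axes, in that order (R = Rz(yaw) Ry(pitch) Rx(roll)).
In Python, from bench import robot, vision gives the robot as it stands.
- The arm moves only by the shell command python3 -m crank 'ROWS'. ROWS is JSON, a list of rows, each a list of 3 entries, a list of its own where there are three numbers: the closure, from 0 (fully open) to 1 (shut), then the shift along the tool's x, y, z in m, then the turn, a rotation vector about the tool's x, y, z in degrees. A call has 1 to 8 rows; each row shifts and turns the commanded pose from where the row before left it, along the tool's axes as they then stand; what a row does not reach is not made up. A row lasts 1/10 s, in which the tool goes at most 50 mm and 8.59 degrees, less where a joint would pass 70% of its speed; a pose out of reach is approached as far as the arm can. A call with a gripper value outside its range is refused whole. The fingers move at their own pace and stop on an object; the grip force is fixed at half the most. Time passes only in rows, so rows that do not move let the fingers close. It gives the time, the measured TCP pose, the force, the opening and the grip force at its end, in the units of the state.
- robot.get_obs(): the state, without advancing time (a new reading comes with each control period).
- vision.snapshot(name): name is "scene" or "top" or "wrist"; returns a dict with "color" (384x512x3 uint8, red, green, blue), "z_map" (384x512 float32, m along the optical axis (not along the pixel's ray), 0 where there is no reading), "fx", "fy", "cx", "cy" (pixels), "R" (3x3) and "t" (3): a world point X has camera coordinates R X + t. Camera axes: x right, y down, z forward; pixel columns grow to the right and rows downward; lengths in m; the calibration is good to about 2 mm. A picture is of the moment at which its call begins.
- robot.close_job(): hands the job in; it is judged then, once.
The state is a dict: "time": time; "joint_positions": joint angles; "qvel": joint speeds; "joint_torque": joint torques, N m; "tool_pos": TCP position; "ee_rot": TCP orientation; "wrist_force": force on the tool from outside, world axes, zero at the start; "wrist_torque": the same for the moment, N m; "width": finger opening in m; "finger_force": force on a finger pad.
Only numpy, scipy, OpenCV 4.12 (cv2) and the standard library are available. Lean on these libraries where they do the work, as an engineer would, in place of code of your own. Each camera call takes 0.05 s, during which the arm holds its last target. There are 200 camera calls.

## Working session

There is one attempt and no reset: what is moved stays moved. The work goes in short steps, Python scripts to look and compute and a shell command to move; the robot and the scene stay as the last step left them, time stands still between calls to the robot, and variables do not carry over. Pictures are saved under pics/ and viewed, at most 10 in all, crops included, and the job is handed in when it is done.

```bash
ls; mkdir -p pics
cat > h.py <<'E'
import numpy as np, cv2
from bench import robot, vision
def snap(n,f=None):
    s=vision.snapshot(n)
    if f: cv2.imwrite('pics/'+f,s['color'][:,:,::-1])
    return s
def pts(s):
    z=s['z_map']; v,u=np.mgrid[:z.shape[0],:z.shape[1]]
    c=np.stack([(u-s['cx'])/s['fx']*z,(v-s['cy'])/s['fy']*z,z],-1)
    return (c-s['t'])@np.asarray(s['R'])
E
python3 - <<'E'
from h import *
a=snap('scene');b=snap('top')
np.savez('s0.npz',pa=pts(a),pb=pts(b),ca=a['color'],cb=b['color'])
im=np.vstack([a['color'],b['color']])[:,:,::-1]
cv2.imwrite('pics/a.png',a['color'][:,:,::-1]);cv2.imwrite('pics/b.png',b['color'][:,:,::-1])
for s in(a,b): print(s['fx'],-np.asarray(s['R']).T@s['t'],np.round(s['R'],2).tolist())
print(robot.get_obs())
E
```

```text
pics
383.51131710799615 [ 1.08906807 -0.21502615  1.06419959] [[0.33, 0.94, 0.01], [0.81, -0.28, -0.52], [-0.49, 0.18, -0.85]]
391.1890327540785 [ 0.35333385 -0.00505755  1.19638409] [[-0.02, -1.0, 0.02], [-0.99, 0.01, -0.16], [0.16, -0.02, -0.99]]
{'time': 0.1, 'joint_positions': array([ 1.09389167e+00,  8.78836441e-02,  1.37207947e+00, -2.12775620e-05,
        1.68361036e+00, -1.03121009e-01]), 'qvel': array([-0.00110682, -0.00039229, -0.00510764,  0.00076827, -0.0001648 ,
       -0.00070465]), 'joint_torque': array([ 3.51968425e-03, -3.41250122e+01, -3.03303194e+01,  7.20219570e-02,
        3.03411449e-02, -6.34711773e-05]), 'tool_pos': array([0.2006221 , 0.51157562, 0.20443184]), 'ee_rot': array([-3.13962018e+00, -1.82867120e-04,  2.76780645e+00]), 'wrist_force': array([-0.44450567, -0.39927348,  1.11412946]), 'wrist_torque': array([-0.02188089,  0.03426482, -0.01599452]), 'finger_force': 0.0, 'width': 0.09390955770900809}
```

View pics/a.png

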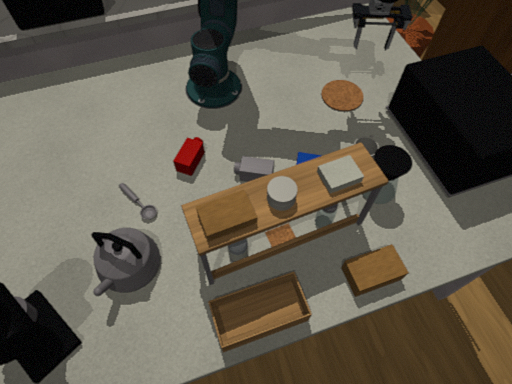

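View pics/b.png

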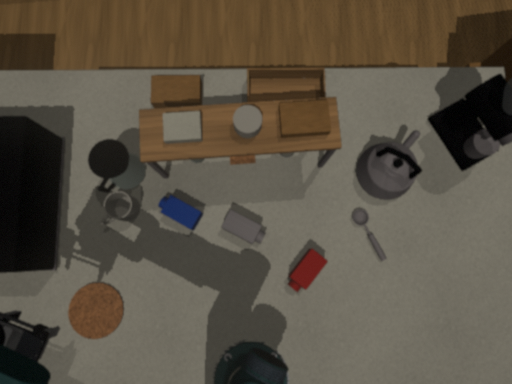

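The scene view shows the grey tin at (257,168), with its cap to the left. The shelf has bare cork at about (281,237), between the jar and the can. The top view shows the tin body at (243,225), the cap at (261,237), the blue look-alike at (181,211) and the red one at (308,268). Next I measure from depth.

Run:
```python
from h import *
d=np.load('s0.npz')
for k,box in(('b',(215,200,275,250)),('a',(225,145,285,190))):
    P=d['p'+k];c=d['c'+k].astype(int)
    m=np.zeros(P.shape[:2],bool);m[box[1]:box[3],box[0]:box[2]]=1
    m&=(P[...,2]>.052)&(P[...,2]<.07)&(abs(c[...,0]-c[...,2])<40)
    n,l,st,_=cv2.connectedComponentsWithStats(m.astype(np.uint8)); i=1+st[1:,4].argmax()
    q=P[l==i]; r=cv2.minAreaRect((q[:,:2]*1000).astype(np.float32)); print(k,'tin top',len(q),np.median(q[:,2]),r)
    P2=P; b=(P[...,2]>.25)&(P[...,2]<.266)&(P[...,0]>.4)
    q=P[b]; r=cv2.minAreaRect((q[:,:2]*1000).astype(np.float32)); print('board',len(q),np.median(q[:,2]),r, cv2.boxPoints(r).round().tolist())
    # cork: orange, z~0
    h=cv2.cvtColor(d['c'+k],cv2.COLOR_RGB2HSV)
    w=(abs(P[...,2])<.01)&(h[...,1]>90)&(h[...,0]<20)&(P[...,0]>.4)&(P[...,0]<.7)&(abs(P[...,1])<.2)
    n,l,st,ct=cv2.connectedComponentsWithStats(w.astype(np.uint8)); 
    for i in range(1,n):
        if st[i,4]>20:
            q=P[l==i];print('cork',st[i],q.min(0).round(3),q.max(0).round(3),q.mean(0).round(3))
    # rail top z~.045, and caps
    for nm,lo,hi in(('rail',.038,.052),('z.1-.125',.095,.13)):
        q=(P[...,2]>lo)&(P[...,2]<hi)&(P[...,0]>.42)&(P[...,0]<.75)&(abs(P[...,1])<.3)
        n,l,st,ct=cv2.connectedComponentsWithStats(q.astype(np.uint8))
        for i in range(1,n):
            if st[i,4]>15: qq=P[l==i];print(nm,st[i],qq.min(0).round(3),qq.max(0).round(3),qq.mean(0).round(3))
```

```text
b tin top 750 0.059890655677954506 ((435.3688049316406, 21.681045532226562), (107.49845886230469, 60.05229949951172), 61.80194091796875)
board 7177 0.2580704122473906 ((685.6831665039062, -202.47610473632812), (151.26174926757812, 949.0169677734375), 5.424191951751709) [[566.0, 263.0], [655.0, -682.0], [806.0, -668.0], [716.0, 277.0]]
cork [230 156  25   8 176] [ 0.637 -0.018 -0.006] [0.661 0.057 0.008] [0.649 0.019 0.001]
rail [159 197   9  12  62] [0.495 0.242 0.038] [0.528 0.267 0.052] [0.511 0.254 0.046]
z.1-.125 [323 154   7   7  26] [ 0.619 -0.229  0.096] [ 0.634 -0.216  0.128] [ 0.624 -0.22   0.112]
z.1-.125 [155 165   7   8  28] [0.591 0.248 0.095] [0.606 0.261 0.128] [0.596 0.252 0.113]
a tin top 528 0.06051864795323817 ((437.9588317871094, 22.17324447631836), (106.28205871582031, 62.76138687133789), 61.67973709106445)
board 6459 0.2582903634244712 ((686.9888305664062, -189.71881103515625), (151.20025634765625, 925.3408203125), 5.318566799163818) [[569.0, 264.0], [655.0, -657.0], [805.0, -643.0], [719.0, 278.0]]
cork [265 223  31  24 423] [ 0.634 -0.021 -0.004] [0.69  0.059 0.008] [0.662 0.018 0.001]
rail [240 172  24   6  59] [ 0.439 -0.035  0.038] [0.475 0.032 0.052] [ 0.456 -0.004  0.046]
rail [212 214 152  62 831] [ 0.661 -0.208  0.038] [0.73  0.261 0.052] [0.71  0.017 0.045]
z.1-.125 [363 202  10   9  50] [0.699 0.254 0.095] [0.713 0.271 0.13 ] [0.708 0.259 0.113]
z.1-.125 [322 204  17  12 114] [0.669 0.138 0.095] [0.691 0.182 0.123] [0.683 0.156 0.113]
z.1-.125 [229 239  19  13 150] [ 0.684 -0.145  0.095] [ 0.709 -0.093  0.11 ] [ 0.696 -0.12   0.104]
z.1-.125 [205 268   7   6  26] [ 0.739 -0.223  0.099] [ 0.742 -0.209  0.13 ] [ 0.74  -0.216  0.114]
```

Run:
```python
from h import *
d=np.load('s0.npz')
for k in 'ba':
    P=d['p'+k]
    b=((P[...,2]>.25)&(P[...,2]<.266)&(P[...,0]>.4)).astype(np.uint8)
    n,l,st,_=cv2.connectedComponentsWithStats(b); 
    # keep parts near the shelf, add stock hull
    q=P[(b>0)&(abs(P[...,1]-.02)<.3)&(P[...,0]<.8)]; r=cv2.minAreaRect((q[:,:2]*1000).astype(np.float32)); print(k,r)
    # robust front/rear edge by columns
    for y0 in np.arange(-.2,.25,.05):
        s=q[abs(q[:,1]-y0)<.01]; print(round(y0,2),s[:,0].min().round(4),s[:,0].max().round(4),end='; ')
    print()
    for x0 in (.62,.65,.68,.71):
        s=q[abs(q[:,0]-x0)<.008]; print(x0,s[:,1].min().round(4),s[:,1].max().round(4),end='; ')
    print()
P=d['pa']; m=(P[...,2]>.041)&(P[...,2]<.049)&(P[...,0]>.64)&(P[...,0]<.76)&(abs(P[...,1]-.02)<.23)
q=P[m]
for y0 in np.arange(-.18,.25,.04):
    s=q[abs(q[:,1]-y0)<.02]
    if len(s): print('rail',round(y0,2),len(s),s[:,0].min().round(4),s[:,0].max().round(4))
```

```text
b ((665.2593994140625, 19.236373901367188), (136.9234161376953, 500.7198181152344), 3.354966878890991)
-0.2 0.6109 0.7432; -0.15 0.6078 0.7416; -0.1 0.6045 0.74; -0.05 0.6011 0.7376; -0.0 0.5979 0.7327; 0.05 0.5948 0.7307; 0.1 0.593 0.7286; 0.15 0.5895 0.7228; 0.2 0.5866 0.722; 
0.62 -0.2332 0.2659; 0.65 -0.2316 0.2665; 0.68 -0.2306 0.271; 0.71 -0.2275 0.271; 
a ((667.29052734375, 20.25982666015625), (137.57666015625, 500.23480224609375), 3.416370153427124)
-0.2 0.613 0.7484; -0.15 0.6089 0.7449; -0.1 0.6076 0.7426; -0.05 0.6035 0.739; -0.0 0.6 0.736; 0.05 0.5989 0.7337; 0.1 0.5949 0.7305; 0.15 0.5909 0.7285; 0.2 0.5888 0.7248; 
0.62 -0.2326 0.2669; 0.65 -0.2311 0.2684; 0.68 -0.2291 0.2717; 0.71 -0.2273 0.2734; 
rail -0.18 63 0.7154 0.7291
rail -0.14 70 0.6925 0.7265
rail -0.1 69 0.6923 0.7244
rail -0.06 56 0.7083 0.7226
rail -0.02 59 0.705 0.7205
rail 0.02 57 0.7038 0.7177
rail 0.06 52 0.7015 0.7158
rail 0.1 52 0.6986 0.7124
rail 0.14 70 0.6606 0.7097
rail 0.18 51 0.6872 0.7083
rail 0.22 47 0.6921 0.7051
```

```bash
cat >> h.py <<'E'
from scipy.spatial.transform import Rotation as Ro, Slerp
a=np.radians(61.74); f=np.array([np.cos(a),np.sin(a),0]); Z=np.array([0,0,1.])
def frame(d,y): d=np.asarray(d);y=np.asarray(y); return np.stack([np.cross(y,d),y,d],1)
be=np.radians(30)
RG=frame(-np.cos(be)*Z+np.sin(be)*f,[f[1],-f[0],0])
G=np.array([.4346,.0180,.030])
ps=np.radians(3.39); X=np.array([np.cos(ps),np.sin(ps),0]);Y=np.array([-np.sin(ps),np.cos(ps),0])
RF=frame(np.cos(be)*X-np.sin(be)*Z,Y); O=np.array([.6735,.0202,0])
def now():
    o=robot.get_obs(); R=Ro.from_euler('xyz',o['ee_rot']).as_matrix(); p=np.array(o['tool_pos']); return o,p+R@[0,0,-.019],R
def plan(gt,Rt,n):
    """rows bringing the grasp point to gt, tool to Rt in n rows"""
    o,g,R=now(); S=Slerp([0,1],Ro.from_matrix([R,Rt])); t=np.linspace(0,1,n+1)
    Rs=S(t).as_matrix(); p=[g+(gt-g)*ti+Rs[i]@[0,0,.019] for i,ti in enumerate(t)]
    for i in range(n):
        print((1000*Rs[i].T@(p[i+1]-p[i])).round(1).tolist(), np.degrees(Ro.from_matrix(Rs[i].T@Rs[i+1]).as_rotvec()).round(2).tolist())
def st():
    o,g,R=now(); print(round(o['time'],2),'grasp',(g*1000).round(1),'zaxis',R[:,2].round(3),'yaxis',R[:,1].round(3),'F',np.round(o['wrist_force'],1),'w',round(o['width'],4),round(o['finger_force'],1),'q',np.round(o['joint_positions'],2))
E
python3 -c "
from h import *
plan(G+[0,0,.13],RG,24)"
```

```text
[-16.3, -15.2, 2.7] [-1.06, 0.94, 3.93]
[-17.4, -14.1, 2.1] [-1.06, 0.94, 3.93]
[-18.3, -12.9, 1.6] [-1.06, 0.94, 3.93]
[-19.2, -11.6, 1.0] [-1.06, 0.94, 3.93]
[-20.0, -10.2, 0.5] [-1.06, 0.94, 3.93]
[-20.7, -8.8, -0.0] [-1.06, 0.94, 3.93]
[-21.3, -7.4, -0.6] [-1.06, 0.94, 3.93]
[-21.7, -5.8, -1.0] [-1.06, 0.94, 3.93]
[-22.1, -4.3, -1.5] [-1.06, 0.94, 3.93]
[-22.3, -2.7, -1.9] [-1.06, 0.94, 3.93]
[-22.4, -1.1, -2.4] [-1.06, 0.94, 3.93]
[-22.5, 0.5, -2.7] [-1.06, 0.94, 3.93]
[-22.3, 2.1, -3.1] [-1.06, 0.94, 3.93]
[-22.1, 3.7, -3.4] [-1.06, 0.94, 3.93]
[-21.8, 5.3, -3.7] [-1.06, 0.94, 3.93]
[-21.3, 6.9, -4.0] [-1.06, 0.94, 3.93]
[-20.7, 8.4, -4.2] [-1.06, 0.94, 3.93]
[-20.1, 9.9, -4.4] [-1.06, 0.94, 3.93]
[-19.3, 11.4, -4.5] [-1.06, 0.94, 3.93]
[-18.4, 12.8, -4.6] [-1.06, 0.94, 3.93]
[-17.4, 14.1, -4.6] [-1.06, 0.94, 3.93]
[-16.4, 15.4, -4.7] [-1.06, 0.94, 3.93]
[-15.2, 16.6, -4.6] [-1.06, 0.94, 3.93]
[-14.0, 17.7, -4.6] [-1.06, 0.94, 3.93]
```

```bash
python3 -m crank '[[0,[-0.016,-0.015,0.003],[-1.06,0.94,3.93]],[0,[-0.017,-0.014,0.002],[-1.06,0.94,3.93]],[0,[-0.018,-0.013,0.002],[-1.06,0.94,3.93]],[0,[-0.019,-0.012,0.001],[-1.06,0.94,3.93]],[0,[-0.020,-0.010,0],[-1.06,0.94,3.93]],[0,[-0.021,-0.009,0],[-1.06,0.94,3.93]],[0,[-0.021,-0.007,-0.001],[-1.06,0.94,3.93]],[0,[-0.022,-0.006,-0.001],[-1.06,0.94,3.93]]]'
python3 -c "
from h import *
st();plan(G+[0,0,.13],RG,16)"
```

```text
time: 0.9
tool_pos: [0.2778, 0.3505, 0.1841]
ee_rot: [3.035, -0.165, 2.223]
wrist_force: [0.0, 0.5, -1.2]
width: 0.094
finger_force: 0.0
0.9 grasp [278.1 346.9 202.7] zaxis [-0.015  0.194 -0.981] yaxis [0.801 0.59  0.104] F [ 0.   0.5 -1.2] w 0.094 0.0 q [ 0.64 -0.25  1.74  0.17  1.55  0.  ]
[-22.1, -4.2, -1.5] [-1.05, 0.93, 3.92]
[-22.3, -2.6, -2.0] [-1.05, 0.93, 3.92]
[-22.5, -1.0, -2.4] [-1.05, 0.93, 3.92]
[-22.5, 0.6, -2.7] [-1.05, 0.93, 3.92]
[-22.3, 2.2, -3.1] [-1.05, 0.93, 3.92]
[-22.1, 3.8, -3.4] [-1.05, 0.93, 3.92]
[-21.8, 5.4, -3.7] [-1.05, 0.93, 3.92]
[-21.3, 6.9, -3.9] [-1.05, 0.93, 3.92]
[-20.7, 8.5, -4.2] [-1.05, 0.93, 3.92]
[-20.1, 10.0, -4.3] [-1.05, 0.93, 3.92]
[-19.3, 11.4, -4.5] [-1.05, 0.93, 3.92]
[-18.4, 12.8, -4.6] [-1.05, 0.93, 3.92]
[-17.4, 14.1, -4.6] [-1.05, 0.93, 3.92]
[-16.4, 15.4, -4.6] [-1.05, 0.93, 3.92]
[-15.2, 16.6, -4.6] [-1.05, 0.93, 3.92]
[-14.0, 17.7, -4.5] [-1.05, 0.93, 3.92]
```

Tracking is exact, so I continue.

```bash
python3 -m crank '[[0,[-0.022,-0.004,-0.0015],[-1.05,0.93,3.92]],[0,[-0.022,-0.003,-0.002],[-1.05,0.93,3.92]],[0,[-0.022,-0.001,-0.002],[-1.05,0.93,3.92]],[0,[-0.022,0.001,-0.003],[-1.05,0.93,3.92]],[0,[-0.022,0.002,-0.003],[-1.05,0.93,3.92]],[0,[-0.022,0.004,-0.003],[-1.05,0.93,3.92]],[0,[-0.022,0.005,-0.004],[-1.05,0.93,3.92]],[0,[-0.021,0.007,-0.004],[-1.05,0.93,3.92]]]' >/dev/null
python3 -m crank '[[0,[-0.021,0.008,-0.004],[-1.05,0.93,3.92]],[0,[-0.020,0.010,-0.004],[-1.05,0.93,3.92]],[0,[-0.019,0.011,-0.004],[-1.05,0.93,3.92]],[0,[-0.018,0.013,-0.005],[-1.05,0.93,3.92]],[0,[-0.017,0.014,-0.005],[-1.05,0.93,3.92]],[0,[-0.016,0.015,-0.005],[-1.05,0.93,3.92]],[0,[-0.015,0.017,-0.005],[-1.05,0.93,3.92]],[0,[-0.014,0.018,-0.005],[-1.05,0.93,3.92]]]' >/dev/null
python3 -c "
from h import *
st();plan(G+[0,0,.13],RG,2)
s=snap('wrist','w1.png');P=pts(s);np.savez('w1.npz',P=P,c=s['color'])
m=((P[...,2]>.054)&(P[...,2]<.066)&(np.hypot(P[...,0]-.43,P[...,1]-.02)<.1)).astype(np.uint8)
q=P[m>0];print(len(q));print(cv2.minAreaRect((q[:,:2]*1000).astype(np.float32)),np.median(q[:,2]))"
```

```text
2.5 grasp [434.5  21.  162. ] zaxis [ 0.236  0.441 -0.866] yaxis [ 0.881 -0.473 -0.001] F [0.2 0.3 0. ] w 0.0938 0.0 q [-0.49 -0.27  1.91  0.52  1.51 -0.03]
[-1.6, 0.8, 0.2] [-0.03, -0.01, 0.01]
[-1.6, 0.8, 0.2] [-0.03, -0.01, 0.01]
9186
((438.03814697265625, 24.01526641845703), (97.44832611083984, 60.19025802612305), 61.766746520996094) 0.0594166741261879
```

View pics/w1.png

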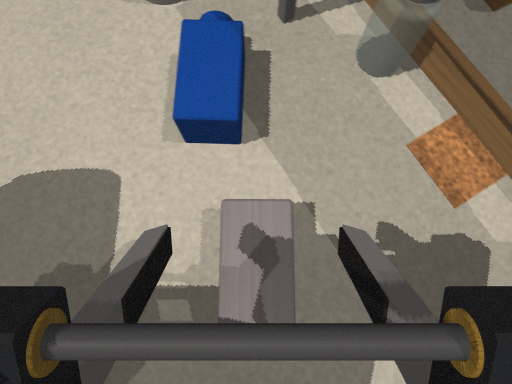

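The wrist view shows the tin (foot edge at row 200, columns 220–293) centred between the fingers, and its edges agree with my estimate to 1–2 mm. The cork is at (458,160) by the rail. Next I plan the descent.

```bash
python3 -c "
from h import *
plan(G,RG,7)
d=np.load('w1.npz');P=d['P'];h=cv2.cvtColor(d['c'],cv2.COLOR_RGB2HSV)
m=((h[...,1]>110)&(abs(P[...,2])<.008)&(P[...,0]>.55)).astype(np.uint8)
n,l,s,_=cv2.connectedComponentsWithStats(m);i=1+s[1:,4].argmax();q=P[l==i];print(s[i],cv2.minAreaRect((q[:,:2]*1000).astype(np.float32)))"
```

```text
[-9.4, -0.1, 16.2] [0.01, 0.01, -0.03]
[-9.4, -0.1, 16.2] [0.01, 0.01, -0.03]
[-9.4, -0.1, 16.2] [0.01, 0.01, -0.03]
[-9.4, -0.1, 16.2] [0.01, 0.01, -0.03]
[-9.4, -0.1, 16.2] [0.01, 0.01, -0.03]
[-9.4, -0.1, 16.2] [0.01, 0.01, -0.03]
[-9.4, -0.1, 16.2] [0.01, 0.01, -0.03]
[ 407   52  105  156 5420] ((667.8231201171875, 55.44093322753906), (70.8409652709961, 166.6873016357422), 3.7523977756500244)
```

```bash
python3 -m crank '[[0,[-0.009,0,0.016],[0,0,0]],[0,[-0.0095,0,0.016],[0,0,0]],[0,[-0.0095,0,0.016],[0,0,0]],[0,[-0.0095,0,0.0165],[0,0,0]],[0,[-0.0095,0,0.0165],[0,0,0]],[0,[-0.0095,0,0.0165],[0,0,0]],[0,[-0.0095,0,0.016],[0,0,0]],[0,[0,0,0],[0,0,0]]]' >/dev/null
python3 -c "
from h import *
st()"
python3 -m crank '[[0.3,[0,0,0],[0,0,0]],[0.4,[0,0,0],[0,0,0]],[1,[0,0,0],[0,0,0]],[1,[0,0,0],[0,0,0]],[1,[0,0,0],[0,0,0]],[1,[0,0,0],[0,0,0]]]' >/dev/null
python3 -c "
from h import *
st()"
```

```text
3.35 grasp [431.8  22.8  28.6] zaxis [ 0.23   0.443 -0.866] yaxis [ 0.883 -0.469 -0.006] F [ 0.2 -0.1  0.2] w 0.0937 0.0 q [-0.49 -0.12  2.08  0.56  1.24 -0.2 ]
3.95 grasp [435.1  21.1  32. ] zaxis [ 0.237  0.44  -0.866] yaxis [ 0.882 -0.47   0.002] F [ 1.2 -0.   1.8] w 0.0601 30.0 q [-0.49 -0.12  2.07  0.56  1.24 -0.2 ]
```

```bash
python3 -m crank '[[1,[0.005,0,-0.0085],[0,0,0]],[1,[0.010,0,-0.017],[0,0,0]],[1,[0.010,0,-0.017],[0,0,0]],[1,[0.010,0,-0.017],[0,0,0]],[1,[0.010,0,-0.017],[0,0,0]],[1,[0.010,0,-0.017],[0,0,0]],[1,[0.010,0,-0.017],[0,0,0]],[1,[0.008,0,-0.014],[0,0,0]]]' >/dev/null
python3 -c "
from h import *
st();plan(np.array([.42,.02,.20]),RF,24)"
```

```text
4.75 grasp [433.7  22.5 175.8] zaxis [ 0.233  0.44  -0.867] yaxis [ 0.883 -0.47  -0.001] F [-0.1  0.  -3.9] w 0.0597 30.0 q [-0.48 -0.28  1.89  0.52  1.53 -0.02]
[-0.5, 0.0, -1.1] [-1.4, -2.14, -5.22]
[-0.5, 0.1, -1.1] [-1.4, -2.14, -5.22]
[-0.5, 0.1, -1.1] [-1.4, -2.14, -5.22]
[-0.5, 0.2, -1.1] [-1.4, -2.14, -5.22]
[-0.5, 0.2, -1.1] [-1.4, -2.14, -5.22]
[-0.5, 0.3, -1.1] [-1.4, -2.14, -5.22]
[-0.6, 0.3, -1.2] [-1.4, -2.14, -5.22]
[-0.6, 0.3, -1.2] [-1.4, -2.14, -5.22]
[-0.6, 0.4, -1.2] [-1.4, -2.14, -5.22]
[-0.7, 0.4, -1.2] [-1.4, -2.14, -5.22]
[-0.7, 0.4, -1.2] [-1.4, -2.14, -5.22]
[-0.7, 0.5, -1.2] [-1.4, -2.14, -5.22]
[-0.8, 0.5, -1.2] [-1.4, -2.14, -5.22]
[-0.8, 0.5, -1.2] [-1.4, -2.14, -5.22]
[-0.9, 0.5, -1.2] [-1.4, -2.14, -5.22]
[-0.9, 0.5, -1.2] [-1.4, -2.14, -5.22]
[-0.9, 0.5, -1.2] [-1.4, -2.14, -5.22]
[-1.0, 0.5, -1.1] [-1.4, -2.14, -5.22]
[-1.0, 0.5, -1.1] [-1.4, -2.14, -5.22]
[-1.1, 0.5, -1.1] [-1.4, -2.14, -5.22]
[-1.1, 0.5, -1.1] [-1.4, -2.14, -5.22]
[-1.2, 0.5, -1.1] [-1.4, -2.14, -5.22]
[-1.2, 0.5, -1.1] [-1.4, -2.14, -5.22]
[-1.2, 0.5, -1.0] [-1.4, -2.14, -5.22]
```

```bash
python3 -c "
from h import *
plan(np.array([.455,.02,.21]),RF,24)" | awk 'NR%4==1'; 
python3 -m crank '[[1,[0,0.001,-0.002],[-1.4,-2.14,-5.22]],[1,[0,0.001,-0.002],[-1.4,-2.14,-5.22]],[1,[0,0.001,-0.002],[-1.4,-2.14,-5.22]],[1,[0,0.001,-0.002],[-1.4,-2.14,-5.22]],[1,[0,0.001,-0.002],[-1.4,-2.14,-5.22]],[1,[0,0.001,-0.002],[-1.4,-2.14,-5.22]],[1,[0,0.001,-0.002],[-1.4,-2.14,-5.22]],[1,[0,0.001,-0.002],[-1.4,-2.14,-5.22]]]' >/dev/null
python3 -c "
from h import *
st();plan(np.array([.455,.02,.21]),RF,16)"
```

```text
[0.3, 1.3, -1.1] [-1.4, -2.14, -5.22]
[-0.2, 1.7, -1.1] [-1.4, -2.14, -5.22]
[-0.9, 1.9, -1.0] [-1.4, -2.14, -5.22]
[-1.5, 1.8, -0.8] [-1.4, -2.14, -5.22]
[-2.0, 1.4, -0.5] [-1.4, -2.14, -5.22]
[-2.3, 0.9, -0.2] [-1.4, -2.14, -5.22]
5.55 grasp [433.2  22.1 191.1] zaxis [ 0.382  0.131 -0.915] yaxis [0.905 0.148 0.399] F [-0.2 -0.4 -4.5] w 0.06 30.0 q [-0.25 -0.47  1.96  0.23  1.31 -0.45]
[-1.0, 2.2, -0.6] [-1.4, -2.15, -5.21]
[-1.2, 2.2, -0.5] [-1.4, -2.15, -5.21]
[-1.3, 2.1, -0.5] [-1.4, -2.15, -5.21]
[-1.5, 2.1, -0.4] [-1.4, -2.15, -5.21]
[-1.7, 2.0, -0.3] [-1.4, -2.15, -5.21]
[-1.8, 1.9, -0.3] [-1.4, -2.15, -5.21]
[-1.9, 1.8, -0.2] [-1.4, -2.15, -5.21]
[-2.0, 1.7, -0.1] [-1.4, -2.15, -5.21]
[-2.2, 1.6, -0.0] [-1.4, -2.15, -5.21]
[-2.2, 1.4, 0.1] [-1.4, -2.15, -5.21]
[-2.3, 1.3, 0.1] [-1.4, -2.15, -5.21]
[-2.4, 1.1, 0.2] [-1.4, -2.15, -5.21]
[-2.4, 1.0, 0.3] [-1.4, -2.15, -5.21]
[-2.4, 0.8, 0.4] [-1.4, -2.15, -5.21]
[-2.4, 0.6, 0.4] [-1.4, -2.15, -5.21]
[-2.4, 0.5, 0.5] [-1.4, -2.15, -5.21]
```

```bash
python3 -m crank '[[1,[-0.001,0.002,-0.001],[-1.4,-2.15,-5.21]],[1,[-0.001,0.002,0],[-1.4,-2.15,-5.21]],[1,[-0.001,0.002,0],[-1.4,-2.15,-5.21]],[1,[-0.0015,0.002,0],[-1.4,-2.15,-5.21]],[1,[-0.0015,0.002,0],[-1.4,-2.15,-5.21]],[1,[-0.002,0.002,0],[-1.4,-2.15,-5.21]],[1,[-0.002,0.002,0],[-1.4,-2.15,-5.21]],[1,[-0.002,0.0015,0],[-1.4,-2.15,-5.21]]]' >/dev/null
python3 -m crank '[[1,[-0.002,0.0015,0],[-1.4,-2.15,-5.21]],[1,[-0.002,0.0015,0],[-1.4,-2.15,-5.21]],[1,[-0.0025,0.001,0],[-1.4,-2.15,-5.21]],[1,[-0.0025,0.001,0],[-1.4,-2.15,-5.21]],[1,[-0.0025,0.001,0],[-1.4,-2.15,-5.21]],[1,[-0.0025,0.001,0],[-1.4,-2.15,-5.21]],[1,[-0.0025,0.001,0],[-1.4,-2.15,-5.21]],[1,[-0.0025,0.001,0.001],[-1.4,-2.15,-5.21]]]' >/dev/null
python3 -m crank '[[1,[0,0,0],[0,0,0]]]' >/dev/null
python3 -c "
from h import *
st();plan(np.array([.455,.02,.21]),RF,1)
a=snap('scene','s2.png');np.savez('s2.npz',P=pts(a),c=a['color'])"
```

```text
7.25 grasp [482.3  24.2 201.4] zaxis [ 0.855  0.048 -0.516] yaxis [-0.054  0.999  0.003] F [ 0.6 -0.1 -4.5] w 0.0593 30.0 q [-0.25 -0.76  2.34  0.47  0.6  -2.12]
[6.5, -2.6, -28.0] [-0.17, -1.05, -0.33]
```

View pics/s2.png

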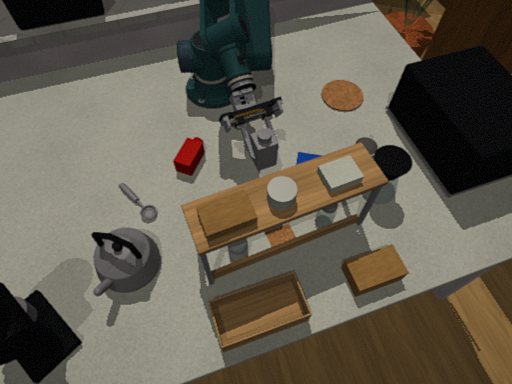

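The scene view shows the tin upright in the grip, cap at (265,137), in front of the shelf. I'll measure the cap and body relative to the grasp point before inserting.

```bash
python3 -c "
from h import *
d=np.load('s2.npz');P=d['P']
m=np.zeros(P.shape[:2],bool);m[115:175,235:290]=1
for lo,hi in((.245,.262),(.262,.29)):
    q=P[m&(P[...,2]>lo)&(P[...,2]<hi)&(P[...,0]>.43)];print(len(q),q.min(0).round(3),q.max(0).round(3),np.median(q,0).round(4))
# front (rail side) face
q=P[m&(P[...,2]<.23)&(P[...,2]>.15)&(P[...,0]>.48)&(P[...,0]<.55)]
c=q.mean(0);n=np.linalg.svd(q-c,full_matrices=False)[2][2];print('face',len(q),c.round(4),n.round(3),q[:,2].min())
plan(np.array([.525,.0114,.085]),RF,6)"
```

```text
370 [ 0.431 -0.019  0.245] [0.618 0.063 0.262] [0.5066 0.0215 0.2537]
167 [ 0.43  -0.03   0.262] [0.507 0.044 0.278] [0.49   0.0235 0.2729]
face 424 [0.51   0.0179 0.1942] [ 0.96  -0.279  0.035] 0.1504351089610586
[13.2, -2.6, 16.0] [-0.04, -0.16, -0.07]
[13.2, -2.5, 16.0] [-0.04, -0.16, -0.07]
[13.3, -2.5, 15.9] [-0.04, -0.16, -0.07]
[13.3, -2.5, 15.9] [-0.04, -0.16, -0.07]
[13.4, -2.5, 15.9] [-0.04, -0.16, -0.07]
[13.4, -2.5, 15.8] [-0.04, -0.16, -0.07]
```

```bash
python3 -m crank '[[1,[0.013,-0.0025,0.016],[0,0,0]],[1,[0.013,-0.0025,0.016],[0,0,0]],[1,[0.013,-0.0025,0.016],[0,0,0]]]' >/dev/null
python3 -c "
from h import *
st();plan(np.array([.525,.0114,.085]),RF,3)"
```

```text
7.6 grasp [505.9  18.4 147.5] zaxis [ 0.859  0.048 -0.51 ] yaxis [-0.054  0.999  0.002] F [ 0.2  0.5 -4.6] w 0.06 30.0 q [-0.25 -0.6   2.39  0.68  0.42 -2.36]
[14.7, -2.7, 16.0] [-0.06, -0.22, -0.09]
[14.7, -2.7, 15.9] [-0.06, -0.22, -0.09]
[14.8, -2.7, 15.9] [-0.06, -0.22, -0.09]
```

```bash
cat > fk.py <<'E'
import numpy as np
from scipy.optimize import least_squares
from scipy.spatial.transform import Rotation as Ro
rz=lambda a:Ro.from_euler('z',a).as_matrix(); ry=lambda a:Ro.from_euler('y',a).as_matrix()
D=[([1.094,.087,1.371,0,1.684,-.103],[200.6,511.6,223.4],[0,0,-1],[.365,.931,0]),
([.64,-.25,1.74,.17,1.55,0],[278.1,346.9,202.7],[-.015,.194,-.981],[.801,.59,.104]),
([-.49,-.27,1.91,.52,1.51,-.03],[434.5,21,162],[.236,.441,-.866],[.881,-.473,-.001]),
([-.49,-.12,2.07,.56,1.24,-.2],[434.,22,30.5],[.234,.44,-.866],[.882,-.47,0]),
([-.48,-.28,1.89,.52,1.53,-.02],[433.7,22.5,175.8],[.233,.44,-.867],[.883,-.47,-.001]),
([-.25,-.47,1.96,.23,1.31,-.45],[433.2,22.1,191.1],[.382,.131,-.915],[.905,.148,.399]),
([-.25,-.76,2.34,.47,.6,-2.12],[482.3,24.2,201.4],[.855,.048,-.516],[-.054,.999,.003]),
([-.25,-.60,2.39,.68,.42,-2.36],[505.9,18.4,147.5],[.859,.048,-.51],[-.054,.999,.002])]
def fk(q,k,s4=-1,s6=1):
    r0,e,h,b,a,c,L,T,c6=k
    A=rz(q[0]); R=A@ry(q[1]+q[2])@rz(s4*q[3])@ry(q[4])@rz(s6*q[5]+c6)
    return A@(np.array([r0,e,h])+ry(q[1])@[b,0,a]+ry(q[1]+q[2])@[c,0,L])+R@[0,0,T],R
def fit(s4,s6):
    def res(k):
        o=[]
        for q,p,z,y in D:
            P,R=fk(q,k,s4,s6); o+=list((P-np.array(p)/1000)*10)+list(R[:,2]-z)+list(R[:,1]-y)
        return np.array(o)+0
    K=[least_squares(res,[0,.05,.2,0,.3,0,.3,.15,c]) for c in (0,1.57,-1.57,3.14)]
    return min(K,key=lambda r:r.cost)
E
python3 - <<'E'
from fk import *
for s4 in(-1,1):
    for s6 in(-1,1):
        r=fit(s4,s6);print(s4,s6,r.cost,r.x.round(4))
E
```

```text
-1 -1 8.514275551902463 [0.0714 0.1592 0.2678 0.022  0.0131 0.0941 0.3522 0.01   1.5015]
-1 1 5.46945025836124 [0.0714 0.1592 0.2678 0.022  0.0131 0.0941 0.3522 0.01   1.8698]
1 -1 2.9035315721613366 [-6.5000e-03  5.7100e-02  1.5740e-01  1.4000e-03  4.4720e-01  1.0510e-01
  5.0520e-01  3.3100e-01  1.6548e+00]
1 1 0.0014533795343579685 [-6.5000e-03  5.7100e-02  1.5740e-01  1.4000e-03  4.4720e-01  1.0510e-01
  5.0520e-01  3.3100e-01  1.5715e+00]
```

```bash
cat >> fk.py <<'E'
k=fit(1,1).x
LO=np.array([-3.1,-.76,.27,-1.08,.17,-2.57]);HI=np.array([3.1,2.03,2.55,4.22,2.65,2.57])
def ik(p,Rt,seed=None):
    def res(q):
        P,R=fk(q,k,1,1); return np.r_[(P-p)*10,(R-Rt).ravel()]
    rng=np.random.default_rng(0); best=[]
    S=[seed] if seed is not None else [rng.uniform(np.maximum(LO,[-1.5,-.7,.3,-1,.2,-2.5]),np.minimum(HI,[1.5,1.5,2.5,4,2.5,2.5])) for _ in range(25)]
    for s in S:
        r=least_squares(res,np.clip(s,LO+.01,HI-.01),bounds=(LO,HI))
        best.append((r.cost,r.x))
    ok=[x for c,x in best if c<1e-5]
    u=[]
    for x in ok:
        if all(abs(x-y).max()>.05 for y in u): u.append(x)
    return u,min(best,key=lambda t:t[0])
E
python3 - <<'E'
from fk import *
from h import X,Y,O,Z,frame
for sg in(1,-1):
  for b in(15,30,40,50):
    b_=np.radians(b);R=frame(np.cos(b_)*X-np.sin(b_)*Z,sg*Y)
    for t,zz in((-.15,.07),(0,.053)):
        u,be=ik(O+X*t+Z*zz,R)
        print(sg,b,t,[x.round(2).tolist() for x in u],'' if u else (be[0],be[1].round(2)))
E
```

```text
1 15 -0.15 [[-0.32, -0.13, 2.54, 2.51, 0.65, 1.99]] 
1 15 0 [[-0.16, 0.24, 2.19, 2.78, 0.63, 1.81]] 
1 30 -0.15 [] (np.float64(0.004274275019797412), array([-0.23, -0.31,  2.46,  1.99,  0.24,  2.57]))
1 30 0 [[-0.14, 0.1, 2.11, 2.1, 0.2, 2.5]] 
1 40 -0.15 [[-0.23, -0.35, 2.33, 0.62, 0.38, -2.34]] 
1 40 0 [[-0.12, 0.07, 2.01, 0.62, 0.24, -2.3]] 
1 50 -0.15 [[-0.19, -0.3, 2.2, 0.29, 0.58, -2.01]] 
1 50 0 [[-0.11, 0.09, 1.89, 0.23, 0.48, -1.91]] 
-1 15 -0.15 [[-0.32, -0.13, 2.54, 2.51, 0.65, -1.15]] 
-1 15 0 [[-0.16, 0.24, 2.19, 2.78, 0.63, -1.33]] 
-1 30 -0.15 [[-0.27, -0.34, 2.43, 1.49, 0.28, -0.09]] 
-1 30 0 [[-0.14, 0.1, 2.11, 2.1, 0.2, -0.64]] 
-1 40 -0.15 [[-0.23, -0.35, 2.33, 0.62, 0.38, 0.8]] 
-1 40 0 [[-0.12, 0.07, 2.01, 0.62, 0.24, 0.84]] 
-1 50 -0.15 [[-0.19, -0.3, 2.2, 0.29, 0.58, 1.13]] 
-1 50 0 [[-0.11, 0.09, 1.89, 0.23, 0.48, 1.24]]
```

Run:
```python
from fk import *
from h import O,Z,frame
for yaw in(-25,-15,-8):
  w=np.radians(yaw);x=np.array([np.cos(w),np.sin(w),0]);y=np.array([-np.sin(w),np.cos(w),0])
  for b,pts in((30,[(.505,.018,.1475),(.505,.01,.053)]),(45,[(.505,.01,.053),(.43,-.0,.1)])):
    b_=np.radians(b);R=frame(np.cos(b_)*x-np.sin(b_)*Z,y)
    for p in pts:
        u,be=ik(np.array(p),R); print(yaw,b,p,[v.round(2).tolist() for v in u],'' if u else (be[0],be[1].round(2)))
```

```text
-25 30 (0.505, 0.018, 0.1475) [] (np.float64(0.0005660679003906211), array([ 0.3 , -0.39,  2.26, -1.08,  0.7 , -0.17]))
-25 30 (0.505, 0.01, 0.053) [] (np.float64(0.02112000586539583), array([ 0.19, -0.26,  2.32, -1.08,  0.51, -0.14]))
-25 45 (0.505, 0.01, 0.053) [[0.17, -0.23, 2.23, -0.79, 0.61, -0.42]] 
-25 45 (0.43, -0.0, 0.1) [[0.19, -0.56, 2.33, -0.62, 0.79, -0.64]] 
-15 30 (0.505, 0.018, 0.1475) [[0.15, -0.5, 2.34, -0.92, 0.45, -0.49]] 
-15 30 (0.505, 0.01, 0.053) [] (np.float64(0.003418284419719921), array([ 0.07, -0.25,  2.47,  4.22,  0.3 ,  0.67]))
-15 45 (0.505, 0.01, 0.053) [[0.05, -0.31, 2.29, -0.51, 0.45, -0.88]] 
-15 45 (0.43, -0.0, 0.1) [[0.02, -0.66, 2.38, -0.31, 0.68, -1.13]] 
-8 30 (0.505, 0.018, 0.1475) [[0.0, -0.56, 2.38, -0.42, 0.31, -1.1]] 
-8 30 (0.505, 0.01, 0.053) [] (np.float64(0.0007548847587533209), array([ 0.01, -0.3 ,  2.47,  4.22,  0.17,  0.57]))
-8 45 (0.505, 0.01, 0.053) [[-0.05, -0.34, 2.31, -0.16, 0.39, -1.36]] 
-8 45 (0.43, -0.0, 0.1) [[-0.13, -0.71, 2.4, -0.02, 0.67, -1.55]]
```

```bash
timeout 500 python3 - <<'E'
from fk import *
from h import O,Z,frame
q0=np.array([-.25,-.60,2.39,.68,.42,-2.36])
for px,py in((.40,.0),(.45,.02),(.50,.02),(.50,-.08),(.5,.08),(.55,-.05)):
 for yaw in range(-60,70,6):
  w=np.radians(yaw);x=np.array([np.cos(w),np.sin(w),0]);y=np.array([-np.sin(w),np.cos(w),0])
  b_=np.radians(30.5);R=frame(np.cos(b_)*x-np.sin(b_)*Z,y)
  for s in (q0,[.2,-.3,2.3,-.8,.4,-.6]):
    u,be=ik(np.array([px,py,.054]),R,np.array(s))
    if u and (np.minimum(u[0]-LO,HI-u[0]).min()>.06): print(px,py,yaw,u[0].round(2).tolist())
E
python3 - <<'E'
from fk import *
from h import O,Z,frame,f,X,Y,Slerp
b_=np.radians(48); RG=frame(-np.cos(b_)*Z+np.sin(b_)*f,[f[1],-f[0],0]);RF=frame(np.cos(b_)*X-np.sin(b_)*Z,Y)
s=np.array([-.49,-.12,2.07,.56,1.24,-.2])
W=[((.434,.022,.030),RG)]+[((.434+.056*t,.022,.18),r) for t,r in zip(np.linspace(0,1,9),Slerp([0,1],Ro.from_matrix([RG,RF]))(np.linspace(0,1,9)).as_matrix())]
W+=[(O+X*t+Z*z,RF) for t,z in((-.16,.12),(-.15,.08),(-.1,.07),(-.05,.07),(0,.06))]
for p,R in W:
    u,be=ik(np.array(p),R,s); s=be[1]; print(np.round(p,3),bool(u),be[0].round(6),s.round(2))
E
python3 -c "
from h import *
plan(np.array([.482,.022,.20]),RF,3)"
```

```text
[0.434 0.022 0.03 ] True 0.0 [-0.7  -0.01  2.13  0.84  1.35 -0.55]
[0.434 0.022 0.18 ] True 0.0 [-0.7  -0.24  1.98  0.81  1.61 -0.27]
[0.441 0.022 0.18 ] True 0.0 [-0.62 -0.25  1.94  0.72  1.57 -0.46]
[0.448 0.022 0.18 ] True 0.0 [-0.54 -0.27  1.91  0.62  1.51 -0.64]
[0.455 0.022 0.18 ] True 0.0 [-0.46 -0.31  1.91  0.52  1.44 -0.82]
[0.462 0.022 0.18 ] True 0.0 [-0.38 -0.35  1.92  0.43  1.34 -1.01]
[0.469 0.022 0.18 ] True 0.0 [-0.3  -0.4   1.95  0.34  1.24 -1.19]
[0.476 0.022 0.18 ] True 0.0 [-0.24 -0.45  2.    0.26  1.12 -1.39]
[0.483 0.022 0.18 ] True 0.0 [-0.2  -0.5   2.07  0.21  0.99 -1.62]
[0.49  0.022 0.18 ] True 0.0 [-0.18 -0.55  2.14  0.21  0.85 -1.89]
[0.514 0.011 0.12 ] True 0.0 [-0.2  -0.42  2.19  0.28  0.68 -1.99]
[0.524 0.011 0.08 ] True 0.0 [-0.2  -0.33  2.22  0.32  0.57 -2.03]
[0.574 0.014 0.07 ] True 0.0 [-0.16 -0.18  2.12  0.31  0.5  -2.01]
[0.624 0.017 0.07 ] True 0.0 [-0.13 -0.06  2.01  0.28  0.48 -1.97]
[0.674 0.02  0.06 ] True 0.0 [-0.11  0.07  1.91  0.26  0.45 -1.94]
[-11.1, 1.7, -15.7] [-0.06, -0.22, -0.09]
[-11.2, 1.7, -15.7] [-0.06, -0.22, -0.09]
[-11.2, 1.7, -15.6] [-0.06, -0.22, -0.09]
```

With this grip the wrist runs into its limits on the way into the place. A tool pitched 48° down is feasible all the way. So I'll lay the tin back down where it was and grip it again with more lean.

```bash
python3 -m crank '[[1,[-0.011,0.002,-0.016],[0,0,0]],[1,[-0.011,0.002,-0.016],[0,0,0]],[1,[-0.011,0.002,-0.014],[0,0,0]]]' >/dev/null
python3 -c "
from h import *
st();plan(np.array([.434,.022,.19]),RG,24)"
```

```text
7.9 grasp [482.  23. 199.] zaxis [ 0.857  0.047 -0.513] yaxis [-0.053  0.999  0.003] F [ 0.8 -0.1 -3.1] w 0.0596 30.0 q [-0.25 -0.76  2.35  0.48  0.6  -2.14]
[2.1, -0.4, -1.5] [1.36, 2.12, 5.22]
[2.1, -0.5, -1.5] [1.36, 2.12, 5.22]
[2.2, -0.7, -1.4] [1.36, 2.12, 5.22]
[2.2, -0.8, -1.4] [1.36, 2.12, 5.22]
[2.2, -1.0, -1.3] [1.36, 2.12, 5.22]
[2.2, -1.2, -1.2] [1.36, 2.12, 5.22]
[2.1, -1.3, -1.2] [1.36, 2.12, 5.22]
[2.1, -1.5, -1.1] [1.36, 2.12, 5.22]
[2.0, -1.6, -1.0] [1.36, 2.12, 5.22]
[1.9, -1.8, -0.9] [1.36, 2.12, 5.22]
[1.8, -1.9, -0.9] [1.36, 2.12, 5.22]
[1.7, -2.0, -0.8] [1.36, 2.12, 5.22]
[1.6, -2.1, -0.7] [1.36, 2.12, 5.22]
[1.5, -2.2, -0.6] [1.36, 2.12, 5.22]
[1.3, -2.3, -0.6] [1.36, 2.12, 5.22]
[1.2, -2.3, -0.5] [1.36, 2.12, 5.22]
[1.0, -2.4, -0.4] [1.36, 2.12, 5.22]
[0.9, -2.4, -0.4] [1.36, 2.12, 5.22]
[0.7, -2.4, -0.3] [1.36, 2.12, 5.22]
[0.5, -2.4, -0.3] [1.36, 2.12, 5.22]
[0.3, -2.4, -0.3] [1.36, 2.12, 5.22]
[0.2, -2.4, -0.2] [1.36, 2.12, 5.22]
[0.0, -2.3, -0.2] [1.36, 2.12, 5.22]
[-0.2, -2.2, -0.2] [1.36, 2.12, 5.22]
```

```bash
python3 -m crank '[[1,[0,0,0],[1.36,2.12,5.22]],[1,[0,0,0],[1.36,2.12,5.22]],[1,[0,0,0],[1.36,2.12,5.22]],[1,[0,0,0],[1.36,2.12,5.22]],[1,[0,0,0],[1.36,2.12,5.22]],[1,[0,0,0],[1.36,2.12,5.22]],[1,[0.002,-0.001,-0.001],[1.36,2.12,5.22]],[1,[0.002,-0.001,-0.001],[1.36,2.12,5.22]]]' >/dev/null
python3 -m crank '[[1,[0.002,-0.002,-0.001],[1.36,2.12,5.22]],[1,[0.002,-0.002,-0.001],[1.36,2.12,5.22]],[1,[0.002,-0.002,-0.001],[1.36,2.12,5.22]],[1,[0.002,-0.002,-0.001],[1.36,2.12,5.22]],[1,[0.0015,-0.002,-0.001],[1.36,2.12,5.22]],[1,[0.0015,-0.002,-0.0005],[1.36,2.12,5.22]],[1,[0.0015,-0.002,-0.0005],[1.36,2.12,5.22]],[1,[0.001,-0.002,-0.0005],[1.36,2.12,5.22]]]' >/dev/null
python3 -c "
from h import *
st();plan(np.array([.434,.022,.17]),RG,8)"
```

```text
9.5 grasp [466.   24.2 200.7] zaxis [ 0.385  0.13  -0.914] yaxis [0.905 0.14  0.401] F [ 0.5  0.3 -5. ] w 0.0598 30.0 q [-0.22 -0.39  1.89  0.22  1.29 -0.42]
[0.9, -5.6, 1.9] [1.4, 2.14, 5.22]
[0.4, -5.6, 2.0] [1.4, 2.14, 5.22]
[-0.1, -5.5, 2.1] [1.4, 2.14, 5.22]
[-0.7, -5.3, 2.2] [1.4, 2.14, 5.22]
[-1.2, -5.1, 2.3] [1.4, 2.14, 5.22]
[-1.7, -4.8, 2.3] [1.4, 2.14, 5.22]
[-2.2, -4.5, 2.3] [1.4, 2.14, 5.22]
[-2.6, -4.2, 2.3] [1.4, 2.14, 5.22]
```

```bash
python3 -m crank '[[1,[0.001,-0.0055,0.002],[1.4,2.14,5.22]],[1,[0,-0.0055,0.002],[1.4,2.14,5.22]],[1,[0,-0.0055,0.002],[1.4,2.14,5.22]],[1,[-0.0005,-0.005,0.002],[1.4,2.14,5.22]],[1,[-0.001,-0.005,0.002],[1.4,2.14,5.22]],[1,[-0.0015,-0.005,0.002],[1.4,2.14,5.22]],[1,[-0.002,-0.0045,0.002],[1.4,2.14,5.22]],[1,[-0.0025,-0.004,0.002],[1.4,2.14,5.22]]]' >/dev/null
python3 -m crank '[[1,[0,0,0],[0,0,0]]]' >/dev/null
python3 -c "
from h import *
st();plan(np.array([.434,.022,.048]),RG,8)"
```

```text
10.4 grasp [434.3  20.6 170.1] zaxis [ 0.234  0.437 -0.868] yaxis [ 0.881 -0.472 -0.   ] F [-0.1  0.1 -5.5] w 0.06 30.0 q [-0.49 -0.27  1.9   0.52  1.52 -0.02]
[-7.4, -0.1, 13.3] [-0.01, 0.03, 0.01]
[-7.5, -0.1, 13.3] [-0.01, 0.03, 0.01]
[-7.5, -0.1, 13.3] [-0.01, 0.03, 0.01]
[-7.5, -0.1, 13.3] [-0.01, 0.03, 0.01]
[-7.5, -0.1, 13.3] [-0.01, 0.03, 0.01]
[-7.5, -0.1, 13.3] [-0.01, 0.03, 0.01]
[-7.5, -0.1, 13.3] [-0.01, 0.03, 0.01]
[-7.5, -0.1, 13.3] [-0.01, 0.03, 0.01]
```

```bash
python3 -m crank '[[1,[-0.008,0,0.014],[0,0,0]],[1,[-0.009,0,0.015],[0,0,0]],[1,[-0.009,0,0.015],[0,0,0]],[1,[-0.009,0,0.015],[0,0,0]],[1,[-0.009,0,0.015],[0,0,0]],[1,[-0.009,0,0.015],[0,0,0]],[1,[-0.009,0,0.015],[0,0,0]],[1,[-0.004,0,0.007],[0,0,0]]]' >/dev/null
python3 -c "
from h import *
st()"
python3 -m crank '[[1,[-0.0005,0,0.001],[0,0,0]],[1,[-0.0005,0,0.001],[0,0,0]]]'
python3 -m crank '[[1,[-0.0005,0,0.001],[0,0,0]],[1,[-0.0005,0,0.001],[0,0,0]]]'
```

```text
11.2 grasp [433.9  20.2  41.2] zaxis [ 0.234  0.438 -0.868] yaxis [ 0.884 -0.468  0.003] F [ 0.1  0.9 -4. ] w 0.0598 30.0 q [-0.49 -0.13  2.06  0.55  1.26 -0.19]
time: 11.4
tool_pos: [0.4398, 0.0284, 0.0244]
ee_rot: [3.136, -0.522, 1.087]
wrist_force: [1.0, -0.0, -3.5]
width: 0.0598
finger_force: 30.0
time: 11.6
tool_pos: [0.4398, 0.0283, 0.0222]
ee_rot: [3.135, -0.523, 1.086]
wrist_force: [-0.3, 1.3, -4.8]
width: 0.0599
finger_force: 30.0
```

```bash
python3 -m crank '[[1,[-0.0005,0,0.001],[0,0,0]],[1,[-0.0005,0,0.001],[0,0,0]],[1,[-0.0005,0,0.001],[0,0,0]],[1,[-0.0005,0,0.001],[0,0,0]]]' | sed -n '2p;4p'
python3 -m crank '[[1,[-0.0005,0,0.001],[0,0,0]]]'| sed -n '2p;4p'
python3 -m crank '[[1,[-0.0005,0,0.001],[0,0,0]]]'| sed -n '2p;4p'
```

```text
tool_pos: [0.4392, 0.0289, 0.0168]
wrist_force: [0.6, 1.3, -4.5]
tool_pos: [0.4392, 0.029, 0.0157]
wrist_force: [-0.3, -0.6, -5.1]
tool_pos: [0.4394, 0.029, 0.0155]
wrist_force: [-5.9, -4.1, 8.6]
```

```bash
python3 -m crank '[[0.5,[0,0,0],[0,0,0]],[0,[0,0,0],[0,0,0]],[0,[0,0,0],[0,0,0]],[0,[0,0,0],[0,0,0]]]' | sed -n '2,5p'
sed -i 's/^be=.*/be=np.radians(48)/' h.py
python3 -c "
from h import *
st();o,g,R=now(); plan(np.r_[g[:2]-.006*f[:2],.032],RG,4)
s=snap('scene');P=pts(s);q=P[(P[...,2]>.054)&(P[...,2]<.066)&(np.hypot(P[...,0]-.437,P[...,1]-.02)<.085)];print(len(q),cv2.minAreaRect((q[:,:2]*1000).astype(np.float32)))"
```

```text
tool_pos: [0.4398, 0.029, 0.015]
ee_rot: [3.136, -0.523, 1.086]
wrist_force: [0.0, -0.0, 0.9]
width: 0.0806
12.6 grasp [435.3  20.6  31.5] zaxis [ 0.238  0.44  -0.866] yaxis [ 0.883 -0.469  0.005] F [ 0.  -0.   0.9] w 0.0806 0.0 q [-0.49 -0.12  2.07  0.56  1.24 -0.2 ]
[0.3, -0.0, -0.9] [0.0, 4.5, 0.1]
[0.3, -0.0, -1.0] [0.0, 4.5, 0.1]
[0.4, -0.0, -1.1] [0.0, 4.5, 0.1]
[0.5, -0.0, -1.2] [0.0, 4.5, 0.1]
437 ((437.7748107910156, 31.11396026611328), (98.46685791015625, 101.30687713623047), 77.01942443847656)
```

```bash
python3 -m crank '[[0,[0.0003,0,-0.001],[0,4.5,0]],[0,[0.0003,0,-0.001],[0,4.5,0]],[0,[0.0003,0,-0.001],[0,4.5,0]],[0,[0.0005,0,-0.0012],[0,4.5,0]],[0,[0,0,0],[0,0,0]]]' >/dev/null
python3 -c "
from h import *
st()"
python3 -m crank '[[0.4,[0,0,0],[0,0,0]],[1,[0,0,0],[0,0,0]],[1,[0,0,0],[0,0,0]],[1,[0,0,0],[0,0,0]],[1,[0,0,0],[0,0,0]],[1,[0,0,0],[0,0,0]]]' >/dev/null
python3 -c "
from h import *
st();o,g,R=now();plan(g+[0,0,.15],RG,8)"
```

```text
13.15 grasp [431.2  14.7  30.2] zaxis [ 0.35   0.656 -0.669] yaxis [ 0.882 -0.471 -0.001] F [-0.6 -0.2 -0. ] w 0.094 0.0 q [-0.72 -0.    2.13  0.83  1.36 -0.56]
13.75 grasp [432.2  15.6  32. ] zaxis [ 0.35   0.655 -0.669] yaxis [ 0.884 -0.468  0.004] F [1.  2.1 1.5] w 0.0599 30.0 q [-0.72 -0.01  2.13  0.83  1.36 -0.56]
[13.9, 0.1, -12.6] [-0.01, 0.0, 0.05]
[13.9, 0.1, -12.6] [-0.01, 0.0, 0.05]
[13.9, 0.1, -12.6] [-0.01, 0.0, 0.05]
[13.9, 0.1, -12.5] [-0.01, 0.0, 0.05]
[13.9, 0.0, -12.5] [-0.01, 0.0, 0.05]
[13.9, 0.0, -12.5] [-0.01, 0.0, 0.05]
[13.9, 0.0, -12.5] [-0.01, 0.0, 0.05]
[13.9, 0.0, -12.5] [-0.01, 0.0, 0.05]
```

```bash
python3 -m crank '[[1,[0.005,0,-0.0045],[0,0,0]],[1,[0.014,0,-0.0125],[0,0,0]],[1,[0.014,0,-0.0125],[0,0,0]],[1,[0.014,0,-0.0125],[0,0,0]],[1,[0.014,0,-0.0125],[0,0,0]],[1,[0.014,0,-0.0125],[0,0,0]],[1,[0.014,0,-0.0125],[0,0,0]],[1,[0.014,0,-0.0125],[0,0,0]]]' >/dev/null
python3 -c "
from h import *
st();plan(np.array([.49,.02,.18]),RF,20)"
```

```text
14.55 grasp [430.8  16.2 169.3] zaxis [ 0.348  0.655 -0.671] yaxis [ 0.884 -0.468  0.001] F [ 0.1 -0.7 -4.6] w 0.0598 30.0 q [-0.72 -0.22  2.    0.81  1.6  -0.3 ]
[0.6, 2.5, 0.8] [0.33, -2.57, -6.47]
[0.3, 2.6, 0.7] [0.33, -2.57, -6.47]
[0.0, 2.7, 0.6] [0.33, -2.57, -6.47]
[-0.2, 2.8, 0.6] [0.33, -2.57, -6.47]
[-0.6, 2.9, 0.6] [0.33, -2.57, -6.47]
[-0.9, 2.9, 0.5] [0.33, -2.57, -6.47]
[-1.2, 2.9, 0.5] [0.33, -2.57, -6.47]
[-1.5, 2.8, 0.5] [0.33, -2.57, -6.47]
[-1.8, 2.8, 0.5] [0.33, -2.57, -6.47]
[-2.1, 2.6, 0.6] [0.33, -2.57, -6.47]
[-2.3, 2.5, 0.6] [0.33, -2.57, -6.47]
[-2.6, 2.3, 0.7] [0.33, -2.57, -6.47]
[-2.8, 2.1, 0.7] [0.33, -2.57, -6.47]
[-3.0, 1.9, 0.8] [0.33, -2.57, -6.47]
[-3.2, 1.6, 0.9] [0.33, -2.57, -6.47]
[-3.3, 1.4, 1.0] [0.33, -2.57, -6.47]
[-3.4, 1.1, 1.1] [0.33, -2.57, -6.47]
[-3.5, 0.8, 1.2] [0.33, -2.57, -6.47]
[-3.5, 0.5, 1.3] [0.33, -2.57, -6.47]
[-3.5, 0.2, 1.5] [0.33, -2.57, -6.47]
```

```bash
python3 -m crank '[[1,[0.0005,0.0025,0.0005],[0.33,-2.57,-6.47]],[1,[0,0.0025,0.0005],[0.33,-2.57,-6.47]],[1,[0,0.003,0.0005],[0.33,-2.57,-6.47]],[1,[0,0.003,0.0005],[0.33,-2.57,-6.47]],[1,[-0.0005,0.003,0.0005],[0.33,-2.57,-6.47]],[1,[-0.001,0.003,0.0005],[0.33,-2.57,-6.47]],[1,[-0.001,0.003,0.0005],[0.33,-2.57,-6.47]],[1,[-0.0015,0.003,0.0005],[0.33,-2.57,-6.47]]]' >/dev/null
python3 -m crank '[[1,[-0.002,0.003,0.0005],[0.33,-2.57,-6.47]],[1,[-0.002,0.0025,0.0005],[0.33,-2.57,-6.47]],[1,[-0.002,0.0025,0.0005],[0.33,-2.57,-6.47]],[1,[-0.0025,0.002,0.0005],[0.33,-2.57,-6.47]],[1,[-0.003,0.002,0.0005],[0.33,-2.57,-6.47]],[1,[-0.003,0.002,0.001],[0.33,-2.57,-6.47]],[1,[-0.003,0.0015,0.001],[0.33,-2.57,-6.47]],[1,[-0.003,0.0015,0.001],[0.33,-2.57,-6.47]]]' >/dev/null
python3 -c "
from h import *
st();plan(np.array([.49,.02,.18]),RF,4)"
```

```text
16.15 grasp [477.2  19.1 177. ] zaxis [ 0.529  0.094 -0.843] yaxis [0.278 0.92  0.277] F [-0.9  0.3 -4.8] w 0.0599 30.0 q [-0.23 -0.47  2.03  0.24  1.06 -1.5 ]
[-3.7, 1.2, 1.1] [0.35, -2.57, -6.41]
[-3.8, 0.9, 1.2] [0.35, -2.57, -6.41]
[-3.8, 0.6, 1.3] [0.35, -2.57, -6.41]
[-3.8, 0.3, 1.4] [0.35, -2.57, -6.41]
```

```bash
python3 -m crank '[[1,[-0.0037,0.001,0.001],[0.35,-2.57,-6.41]],[1,[-0.0037,0.001,0.001],[0.35,-2.57,-6.41]],[1,[-0.0037,0.0005,0.0013],[0.35,-2.57,-6.41]],[1,[-0.0037,0.0005,0.0013],[0.35,-2.57,-6.41]],[1,[0,0,0],[0,0,0]]]' >/dev/null
python3 -c "
from h import *
st()
a=snap('scene');P=pts(a)
for lo,hi in((.215,.245),(.245,.27)):
    q=P[(P[...,2]>lo)&(P[...,2]<hi)&(np.hypot(P[...,0]-.49,P[...,1]-.02)<.034)&(P[...,0]>.47)];print(len(q),np.median(q,0).round(4))
q=P[(P[...,2]<.21)&(P[...,2]>.13)&(P[...,0]>.5)&(P[...,0]<.54)&(abs(P[...,1]-.02)<.028)]
c=q.mean(0);n=np.linalg.svd(q-c,full_matrices=False)[2][2];print('face',len(q),c.round(4),n.round(3))
plan(O-.15*X+[0,0,.09],RF,6)"
```

```text
16.65 grasp [488.5  20.2 178.3] zaxis [ 0.665  0.04  -0.746] yaxis [-0.056  0.998  0.004] F [ 0.3 -0.7 -6. ] w 0.0599 30.0 q [-0.19 -0.55  2.14  0.22  0.85 -1.9 ]
297 [0.5038 0.0166 0.2261]
57 [0.4926 0.0229 0.2461]
face 322 [0.5202 0.0172 0.1705] [-0.998  0.06   0.007]
[5.7, -1.8, 14.9] [0.0, -0.03, -0.07]
[5.7, -1.8, 14.9] [0.0, -0.03, -0.07]
[5.7, -1.8, 14.9] [0.0, -0.03, -0.07]
[5.7, -1.8, 14.9] [0.0, -0.03, -0.07]
[5.7, -1.8, 14.9] [0.0, -0.03, -0.07]
[5.7, -1.8, 14.9] [0.0, -0.03, -0.07]
```

```bash
python3 -m crank '[[1,[0.0057,-0.0018,0.015],[0,0,0]],[1,[0.0057,-0.0018,0.015],[0,0,0]],[1,[0.0057,-0.0018,0.015],[0,0,0]],[1,[0.0057,-0.0018,0.015],[0,0,0]],[1,[0.0057,-0.0018,0.015],[0,0,0]],[1,[0.0057,-0.0018,0.015],[0,0,0]],[1,[0,0,0],[0,0,0]]]' >/dev/null
python3 -c "
from h import *
st();plan(O-.03*X+[0,0,.070],RF,8)"
```

```text
17.4 grasp [525.   11.   88.7] zaxis [ 0.664  0.04  -0.747] yaxis [-0.054  0.999  0.006] F [ 0.  -0.8 -4.5] w 0.0599 30.0 q [-0.19 -0.34  2.2   0.3   0.59 -2.01]
[-9.5, 0.1, 11.6] [0.0, -0.04, -0.05]
[-9.5, 0.1, 11.6] [0.0, -0.04, -0.05]
[-9.5, 0.1, 11.6] [0.0, -0.04, -0.05]
[-9.5, 0.1, 11.6] [0.0, -0.04, -0.05]
[-9.5, 0.1, 11.6] [0.0, -0.04, -0.05]
[-9.5, 0.1, 11.7] [0.0, -0.04, -0.05]
[-9.5, 0.1, 11.7] [0.0, -0.04, -0.05]
[-9.5, 0.1, 11.7] [0.0, -0.04, -0.05]
```

```bash
python3 -m crank '[[1,[-0.0095,0,0.0116],[0,0,0]],[1,[-0.0095,0,0.0116],[0,0,0]],[1,[-0.0095,0,0.0116],[0,0,0]],[1,[-0.0095,0,0.0116],[0,0,0]]]' |sed -n 4p
python3 -m crank '[[1,[-0.0095,0,0.0116],[0,0,0]],[1,[-0.0095,0,0.0116],[0,0,0]],[1,[-0.0095,0,0.0117],[0,0,0]],[1,[-0.0095,0,0.0117],[0,0,0]],[1,[0,0,0],[0,0,0]]]' >/dev/null
python3 -c "
from h import *
st();o,g,R=now();print('place coords',1000*X@(g-O),1000*Y@(g-O));plan(O-.006*X+[0,0,.062],RF,4)
s=snap('wrist','w2.png')"
```

```text
wrist_force: [-0.3, 0.4, -3.7]
18.3 grasp [647.1  17.3  75.8] zaxis [ 0.671  0.039 -0.74 ] yaxis [-0.054  0.999  0.003] F [ 0.2 -0.1 -4.2] w 0.0601 30.0 q [-0.12 -0.01  1.97  0.27  0.47 -1.94]
place coords -26.56856418572469 -1.373676588873672
[-1.5, 0.4, 6.0] [-0.01, 0.06, -0.08]
[-1.5, 0.4, 6.0] [-0.01, 0.06, -0.08]
[-1.5, 0.4, 6.0] [-0.01, 0.06, -0.08]
[-1.5, 0.4, 6.0] [-0.01, 0.06, -0.08]
```

View pics/w2.png

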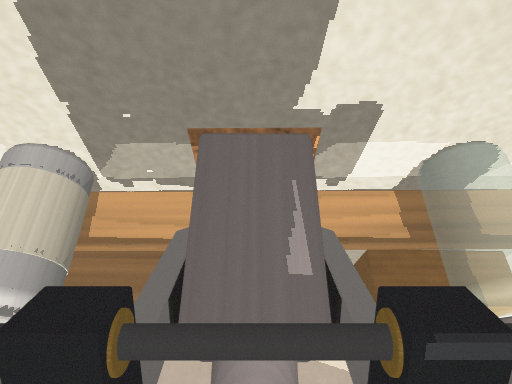

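The wrist view shows the tin (foot corners at (199,135) and (317,133)) centred over the cork (columns 190–322) to about 1 mm. The can is clear on the left and the jar on the right.

```bash
python3 -m crank '[[1,[-0.0015,0.0001,0.006],[0,0,0]],[1,[-0.0015,0.0001,0.006],[0,0,0]],[1,[-0.0015,0.0001,0.006],[0,0,0]],[1,[-0.0015,0.0001,0.006],[0,0,0]],[1,[0,0,0],[0,0,0]]]' >/dev/null
python3 -c "
from h import *
st();o,g,R=now();print('place coords',1000*X@(g-O),1000*Y@(g-O),R.T@X,R.T@Z)"
```

```text
18.85 grasp [666.1  18.9  60.2] zaxis [ 0.67   0.039 -0.742] yaxis [-0.055  0.998  0.002] F [-0.5 -0.3 -4.9] w 0.06 30.0 q [-0.11  0.05  1.93  0.27  0.44 -1.94]
place coords -7.49472976530571 -0.8418516381543056 [-0.74165738  0.00399443  0.670767  ] [-0.67076444  0.00214951 -0.74166735]
```

```bash
python3 -m crank '[[1,[-0.0007,0,0.0007],[0,0,0]],[1,[-0.0007,0,0.0007],[0,0,0]],[1,[-0.0007,0,0.0007],[0,0,0]],[1,[-0.0007,0,0.0007],[0,0,0]]]' |sed -n '2p;4p'
for i in 1 2 3 ; do python3 -m crank '[[1,[-0.0007,0,0.0007],[0,0,0]]]' |sed -n '2p;4p'; done
```

```text
tool_pos: [0.6828, 0.0198, 0.0471]
wrist_force: [-0.4, 0.1, -4.3]
tool_pos: [0.6837, 0.0199, 0.0469]
wrist_force: [-4.8, -0.9, -1.0]
tool_pos: [0.6838, 0.0199, 0.0463]
wrist_force: [-11.6, -2.4, 3.2]
tool_pos: [0.6838, 0.02, 0.0458]
wrist_force: [-18.5, -3.0, 5.8]
```

```bash
python3 -m crank '[[1,[0.0014,0,-0.0014],[0,0,0]],[1,[0.0007,0,0.0007],[0,0,0]]]' |sed -n '2p;4p'
for i in 1 2 3 ; do python3 -m crank '[[1,[0.0007,0,0.0007],[0,0,0]]]' |sed -n '2p;4p'; done
```

```text
tool_pos: [0.6836, 0.0198, 0.0461]
wrist_force: [-2.0, -0.3, -1.5]
tool_pos: [0.6837, 0.0199, 0.0451]
wrist_force: [-8.4, -0.4, 3.6]
tool_pos: [0.6838, 0.0199, 0.0451]
wrist_force: [-13.0, -0.7, 9.7]
tool_pos: [0.684, 0.0199, 0.0451]
wrist_force: [-19.8, -1.8, 14.8]
```

```bash
python3 -m crank '[[1,[0.0014,0,-0.0014],[0,0,0]],[1,[0,0,0],[0,0,0]]]' |sed -n '2p;4p'
python3 -m crank '[[1,[0.0007,0,-0.0007],[0,0,0]],[1,[0,0,0],[0,0,0]]]' |sed -n '2,4p'
python3 -c "
from h import *
st()
a=snap('scene','s3.png');np.savez('s3.npz',P=pts(a),c=a['color'])
c=a['color'][180:300,200:360];cv2.imwrite('pics/s3c.png',cv2.resize(c,(800,600),interpolation=cv2.INTER_CUBIC)[:,:,::-1])"
```

```text
tool_pos: [0.6829, 0.0196, 0.0452]
wrist_force: [-3.7, 1.1, 4.1]
tool_pos: [0.6823, 0.0195, 0.0452]
ee_rot: [3.14, 0.741, -3.088]
wrist_force: [0.3, 0.8, 2.9]
20.45 grasp [669.5  18.8  59.2] zaxis [ 0.674  0.038 -0.738] yaxis [-0.055  0.999  0.001] F [0.3 0.8 2.9] w 0.0596 30.0 q [-0.11  0.06  1.93  0.28  0.43 -1.95]
```

View pics/s3c.png

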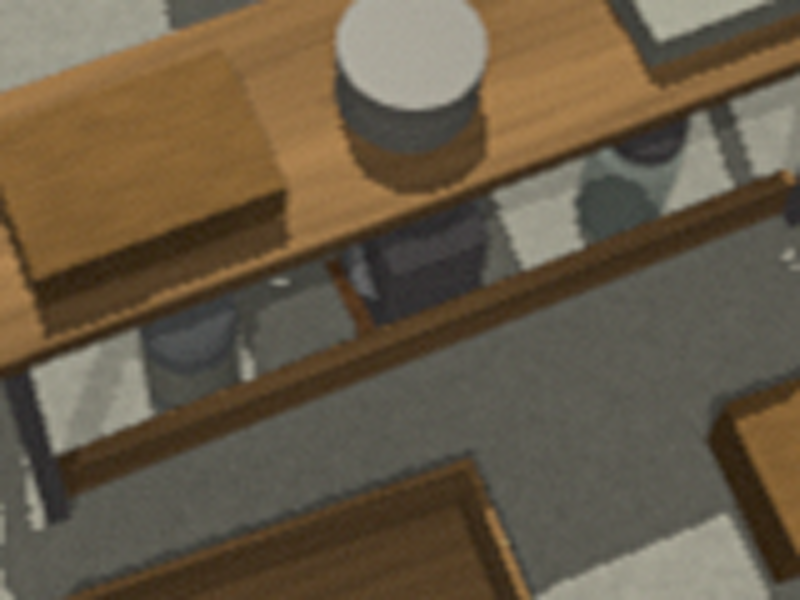

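The crop shows the tin upright behind the rail at (430,250), with a strip of cork to its left. The can and jar are undisturbed. The force says it is standing on the worktop, so I nudge it to the rail and release.

```bash
python3 -m crank '[[1,[-0.0008,0,0.0002],[0,0,0]],[1,[-0.0007,0,0.0005],[0,0,0]],[1,[0,0,0],[0,0,0]]]' |sed -n '2,4p'
python3 -m crank '[[1,[-0.0004,0,0.0003],[0,0,0]],[1,[0,0,0],[0,0,0]]]' |sed -n '2,4p'
```

```text
tool_pos: [0.6827, 0.0195, 0.0451]
ee_rot: [3.14, 0.739, -3.087]
wrist_force: [-5.6, 0.1, 7.6]
tool_pos: [0.683, 0.0196, 0.0451]
ee_rot: [3.14, 0.738, -3.087]
wrist_force: [-7.8, -0.6, 8.2]
```

```bash
python3 -m crank '[[1,[-0.0007,0,-0.0007],[0,0,0]],[1,[-0.0007,0,0.0004],[0,0,0]],[1,[0,0,0],[0,0,0]]]' |sed -n '2,4p'
python3 -m crank '[[1,[-0.0003,0,-0.0003],[0,0,0]],[1,[0,0,0],[0,0,0]]]' |sed -n '2,4p'
```

```text
tool_pos: [0.6834, 0.0196, 0.0451]
ee_rot: [3.14, 0.737, -3.088]
wrist_force: [-5.1, -0.4, 6.5]
tool_pos: [0.6834, 0.0197, 0.0451]
ee_rot: [3.14, 0.736, -3.088]
wrist_force: [-4.0, -0.7, 3.8]
```

```bash
python3 -m crank '[[1,[-0.0007,0,0.0003],[0,0,0.0]],[1,[0,0,0],[0,0,0]]]' |sed -n '2,4p'
python3 -m crank '[[0.5,[0,0,0],[0,0,0]],[0.3,[0,0,0],[0,0,0]],[0,[0,0,0],[0,0,0]],[0,[0,0,0],[0,0,0]],[0,[0,0,0],[0,0,0]],[0,[0,0,0],[0,0,0]]]' |sed -n '2,5p'
python3 -c "
from h import *
st();s=snap('wrist','w3.png')"
```

```text
tool_pos: [0.6839, 0.0198, 0.0451]
ee_rot: [3.139, 0.736, -3.088]
wrist_force: [-4.2, -1.0, 4.6]
tool_pos: [0.6841, 0.02, 0.0451]
ee_rot: [3.139, 0.736, -3.088]
wrist_force: [-0.3, -0.2, 0.3]
width: 0.0932
22.3 grasp [671.3  19.3  59.2] zaxis [ 0.67   0.039 -0.741] yaxis [-0.055  0.998  0.002] F [-0.3 -0.2  0.3] w 0.0932 0.0 q [-0.11  0.07  1.92  0.27  0.44 -1.94]
```

View pics/w3.png

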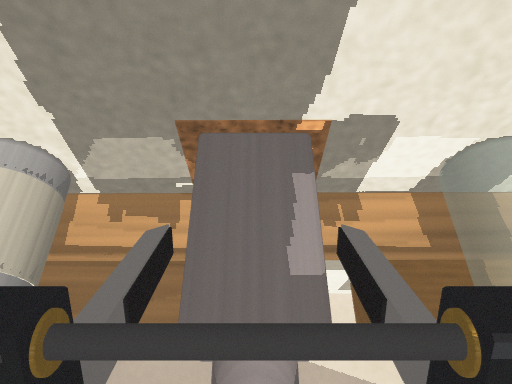

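The tin stands free. Its foot (columns 198–315, middle 256) is centred on the cork (177–332, middle 254), about 1 mm off. I retreat along the tool axis and check.

```bash
python3 -m crank '[[0,[0,0,-0.01],[0,0,0]],[0,[0,0,-0.02],[0,0,0]],[0,[0,0,-0.02],[0,0,0]],[0,[0,0,-0.02],[0,0,0]],[0,[0,0,-0.02],[0,0,0]],[0,[0,0,-0.02],[0,0,0]],[0,[0,0,-0.02],[0,0,0]],[0,[0,0,-0.02],[0,0,0]]]' |sed -n '2,4p'
python3 -c "
from h import *
st();s=snap('wrist','w4.png');P=pts(s)
L=np.stack([(P-O)@X,(P-O)@Y,P[...,2]],-1)*1000
m=(L[...,2]>15)&(L[...,2]<95)&(abs(L[...,1])<45)&(L[...,0]<10)&(L[...,0]>-60)
q=L[m];c=q.mean(0);ok=abs(q[:,0]-np.median(q[:,0]))<8;q=q[ok];A=np.c_[q[:,1],q[:,2],np.ones(len(q))];k,*_=np.linalg.lstsq(A,q[:,0],rcond=None)
print('front face',len(q),np.median(q[:,0]),'y',np.percentile(q[:,1],[.5,99.5]),'tilt deg',np.degrees(k[:2]))
m=(L[...,2]>20)&(L[...,2]<40)&(abs(L[...,1])>45)&(abs(L[...,1])<100)&(abs(L[...,0]-30)<12);print('rail face',m.sum(),np.median(L[m],0))
m=(L[...,2]>118)&(L[...,2]<135)&(np.hypot(L[...,0],L[...,1])<40);print('cap',m.sum(),np.median(L[m],0) if m.any() else '')
m=(L[...,2]>100)&(L[...,2]<110)&(abs(L[...,1])<45)&(L[...,0]<45)&(L[...,0]>-60);print('shoulder',m.sum(),np.percentile(L[m],[1,99],axis=0) if m.any() else '')"
```

```text
tool_pos: [0.5826, 0.0141, 0.1577]
ee_rot: [3.14, 0.737, -3.088]
wrist_force: [-0.1, -0.3, 0.6]
23.15 grasp [569.8  13.4 171.7] zaxis [ 0.671  0.038 -0.74 ] yaxis [-0.055  0.998  0.001] F [-0.1 -0.3  0.6] w 0.0937 0.0 q [-0.16 -0.32  2.01  0.22  0.73 -1.9 ]
front face 5100 -29.940584374668745 y [-30.99070983  28.16710199] tilt deg [0.36312923 0.06899423]
rail face 1616 [30.31741043 45.49956091 30.2498362 ]
cap 889 [ -8.1605137   -1.30080385 124.05147335]
shoulder 1715 [[-30.94395802 -30.62195642 100.12051403]
 [ 24.97692172  27.58466784 109.60268189]]
```

View pics/w4.png

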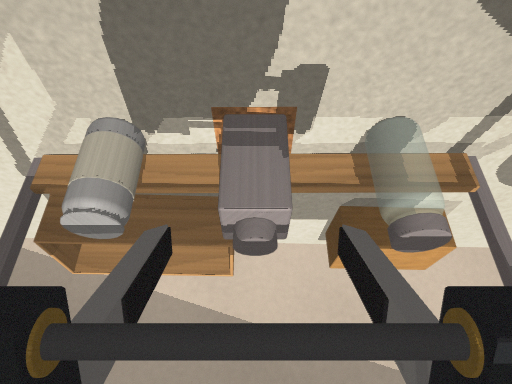

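The tin stands upright (tilt under 0.1°) with its front face 60 mm from the rail face, so it is flush. It is centred on the cork (columns 220–291 against 213–296), the neighbours are untouched and the gripper is clear.

```bash
python3 -c "
from bench import robot
print(robot.close_job())"
```

```text
the job is handed in; nothing more can be done
None
```

The tin stands upright in the empty middle place, within about 1.5 mm of centre and flush against the back rail (yaw within about 0.4°). It is released and handed in at about 23 s, with no sign that anything else moved; the first grip could not reach the place, so I laid the tin back down once and gripped it again.

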